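Hang the board polisher on the spring balancer

ROBOT

A 7-joint arm with a two-finger parallel gripper is mounted at the origin on the work surface. World frame = base frame: x ahead of the robot, y to its left, z up, the work surface at z = 0. Lengths are in m, angles in rad, forces in N, time in s.
With the tool pointing down it reaches from about 0.425 to 0.925 m from the base axis. Payload 6.8 kg.
Tool frame: the origin (TCP) lies between the finger pads; the fingertips stand finger_overhang ahead of it and the grasp point (between the pads) lies 6 mm ahead of it (finger_overhang is the distance from the TCP to the fingertips, in m); z points along the fingers, y is the line along which they close (so a half turn about z gives the same grasp; the last joint's range is limited). The gripper opens to 85 mm and grips with 20 to 120 N. Pads are 22 mm wide; open, the fingers measure 114 mm over their backs; the gripper's body (76 mm by 85 mm) begins 54 mm behind the grasp point. The pads swing forward as they close: fully open they stand 13 mm farther back than shut.
Start: joints at [1.166, 0.477, 0.022, 1.555, -0.011, 1.109, -0.083], TCP at [0.197, -0.646, 0.256] pointing down, gripper open.
Joint ranges: [-2.96, 2.96], [-0.34, 2.1], [-1.41, 1.46], [0.24, 2.44], [-1.37, 4.51], [0.17, 1.92], [-2.96, 2.96]. Speed limits (rad/s): [2.39, 2.39, 3.14, 3.14, 3.14, 3.14, 3.14].

INTERFACE

Orientations are given as a unit quaternion [w, x, y, z].
In Python, from station import * gives the robot as it stands.
- The arm moves only by the tool drive_tool, never from a script. Its argument "increments" is a list of rows, each an object of numbers: "claw": the finger opening in m, from 0 to 0.0854; "dx", "dy", "dz": the shift along the tool's x, y, z in m; "wx", "wy", "wz": the turn, a rotation vector about the tool's x, y, z in degrees. A call has 1 to 20 rows; each row shifts and turns the commanded pose from where the row before left it, along the tool's axes as they then stand; what a row does not reach is not made up. A row lasts 1/8 s, in which the tool goes at most 62.5 mm and 10.7 degrees, less where a joint would pass 70% of its speed; a pose out of reach is approached as far as the arm can. A call with a gripper value outside its range is refused whole. The fingers move at their own pace and stop on an object; "newtons" is the grip in N (left out, the last holds). Time passes only in rows, so rows that do not move let the fingers close. It gives the time, the measured TCP pose, the force, the opening and the grip force at its end, in the units of the state.
- get_obs(): the state, without advancing time (a new reading comes with each control period).
- read_camera(name): name is "scene" or "top" or "wrist"; returns (picture, depth): 420x560x3 uint8, red, green, blue; 420x560 float32, m along the optical axis (not along the pixel's ray), 0 where there is no reading.
- calibration(name): a dict with "intrinsics" (3x3 intrinsics, pixels), "k1" (the pictures are not rectified: a ray, as slopes to the right and down, at radius r is drawn at 1 + k1 r^2 times it, then the intrinsics apply), "R" (3x3) and "t" (3): a world point X has camera coordinates R X + t; the wrist camera has in their place "mount" (4x4, takes a point from camera to tool coordinates, whose origin is the TCP and whose axes are the flange's). Camera axes: x right, y down, z forward; pixel columns grow to the right and rows downward; lengths in m; the calibration is good to about 2 mm. A picture is of the moment at which its call begins: read the wrist's pose just before it. calibration takes no time and is no camera call.
- hand_in(): hands the job in; it is judged then, once.
The state is a dict: "t": time; "q": joint angles; "joint_vel": joint speeds; "joint_torque": joint torques, N m; "eef_pos": TCP position; "tool_rot": TCP orientation; "contact_force": force on the tool from outside, world axes, zero at the start; "torque": the same for the moment, N m; "gripper_width": opening from 0.0 (shut) to 1.0 (fully open); "grasp_force": force on a finger pad.
Only numpy, scipy, OpenCV 4.12 (cv2) and the standard library are available. Lean on these libraries where they do the work, as an engineer would, in place of code of your own. Each camera call takes 0.05 s, during which the arm holds its last target. There are 200 camera calls.

TASK

The board polisher stands in its wooden dock. Take the red handle of the spring balancer, pull the hook down, slide it along the rail so that it goes through under the polisher's steel bail, feeling gently for the bail rather than shoving it, then ease the hook up so that it lifts the polisher out of the dock, and leave it hanging still with the balancer fully up. Do not touch the polisher itself, never let the hook fly up, and do not disturb the other things on the table.

Things in the scene. Friction and masses are not known exactly. Their poses are not given: they have to be found in the camera images.
- gantry: Fixed stand of the spring balancer: two aluminium posts 560 mm apart (feet 120 x 70 mm) carrying a rail, upper edge 480 mm, lower edge 450 mm above the table. Origin on the table midway between the posts; y axis along the rail, z up, -x side faces the robot.
- trolley_mid (a point): Middle of the blue trolley (75 mm wide) on the rail. It rolls along the rail, up to 170 mm either side of the middle, with little friction (0.6 N plus 6 N per m/s), and stays where it is left. The hanger hangs from it.
- hanger: Sprung hanger: vertical rod with red handle and brass hook. Moves with the trolley and up and down on it; cannot turn, axes as the gantry's. Origin: on the rod axis, level with the centre of the hook's lowest wire. At rest a spring holds it on its top stop, origin 281 mm above the table. Pulls down up to 170 mm; pull about 7.5 N at the top plus 30 N per m. Let go, it flies up.
- crossbar (a point): Middle of the dark cross bar (100 mm along y, 12 mm thick), 70 mm above the hanger's origin. The hook is clamped under it: its shank axis stands anywhere from -30 to +30 mm in y from this point, x = 0. That offset is not measured: see it or feel for it.
- hook_level (a point): Same point as the hanger's origin. Hook, 8 mm brass wire in the hanger's y-z plane, opening upward, tip leading to +y: vertical shank; upturned tip, its axis 20 mm in +y from the shank axis, its top 24 mm above this level; 12 mm gap between shank and tip; wire underside 4 mm below this level, upper side (where the bail sits) 4 mm above.
- handle (a point): Middle of the red handle, a level round bar 24 mm thick, 80 mm long along x; grip it from above, fingers closing along y. It lies 150 mm from the rod towards the robot (x = -150 mm) and 60 mm above the hanger's origin.
- polisher: Cordless board polisher, about 0.45 kg (up to a fifth more or less), upright in the dock: grey foot 76 mm across, 76 mm high; black grip with an orange ring, top at 105 mm; steel bail on top. Origin at the centre of the underside. It stands on the +y side of the hook, its middle within 4 mm of the hook's plane. Its foot has 1.5 mm play in the dock: pushed sideways, the bail gives some 7 mm with 1 to 2 N, then stands firm.
- eye (a point): Underside of the bail's peak, 153 mm above the polisher's origin. Bail: rigid 6 mm wire arch in the polisher's x-z plane (across the rail within 10 degrees), 52 mm wide, gabled at 45 degrees; the opening below the peak reaches down to the grip's top, 48 mm. Pushing it with the hook harder than 15 N damages it; 3 to 5 N is a sure touch.
- dock: Fixed wooden cup on a 110 x 120 mm base: outer diameter 93 mm, inner 79 mm, waxed smooth, rim 80 mm high, inner floor 10 mm above the table. Origin at the centre of its underside.
- bowl_open: Bystander, leave it alone: open turned-wood stone bowl with white stones, 138 mm across, 85 mm high. Origin at its underside.
- bowl_lidded: Bystander, leave it alone: lidded turned-wood stone bowl, 138 mm across, 97 mm high. Origin at its underside.
- wax_tin: Bystander, leave it alone: flat tin 64 mm across, 35 mm high. Origin at its underside.
- felt_pad: Bystander, leave it alone: grey felt disc 74 mm across, 16 mm thick. Origin at its underside.
- lid_dish: Bystander, leave it alone: shallow wooden dish (bowl lid turned over) 116 mm across, 18 mm high. Origin at its underside.
- brush: Bystander, leave it alone: hand brush lying on the table. Origin at its underside.
- oil: Bystander, leave it alone: amber bottle 52 mm across, 130 mm high. Origin at its underside.
Not all that is in view belongs to the job. Leave any pink or purple look-alike of the polisher alone.

How it is judged:
By the outcome, as a careful person would: the job done as asked, in the order asked, and still so for the second after the job is handed in, with the robot touching nothing.
It also fails if it takes over 72 s, if anything falls off the work surface, if the arm or the gripper's body presses on something with over 40 N, if the wrist force passes 120 N, or if a joint passes its speed limit or range.

## Working session

There is one attempt and no reset: what is moved stays moved. The work goes in short steps, Python scripts to look and compute and a tool call to move; the robot and the scene stay as the last step left them, time stands still between calls to the robot, and variables do not carry over. Pictures are saved under pics/ and viewed, at most 15 in all, crops included, and the job is handed in when it is done.

Besides the shell and the picture viewer there is one more tool, called after ">>>" by a JSON object that holds its "fn" and its "kwargs". drive_tool: Moves the arm, as the interface text tells. Its arguments: {"type":"object","properties":{"increments":{"type":"array","items":{"type":"object","properties":{"claw":{"type":"number"},"dx":{"type":"number"},"dy":{"type":"number"},"dz":{"type":"number"},"wx":{"type":"number"},"wy":{"type":"number"},"wz":{"type":"number"}}}},"newtons":{"type":"number"}},"required":["increments"]}

```bash
mkdir -p pics; ls; cat > h.py <<'E'
from station import *
import numpy as np, cv2
def und(c,px):
    K=np.array(c["intrinsics"]);k=c["k1"]
    return cv2.undistortPoints(np.array(px,float).reshape(-1,1,2),K,np.array([k,0,0,0,0.]))[:,0]
def ext(name,c,obs=None):
    if name!="wrist": R=np.array(c["R"]);t=np.array(c["t"]); return R.T,-R.T@t
    from scipy.spatial.transform import Rotation as Ro
    w,x,y,z=obs["tool_rot"];T=np.eye(4);T[:3,:3]=Ro.from_quat([x,y,z,w]).as_matrix();T[:3,3]=obs["eef_pos"]
    M=T@np.array(c["mount"]);return M[:3,:3],M[:3,3]
def cloud(name,depth,obs=None):
    c=calibration(name);h,w=depth.shape
    u,v=np.meshgrid(np.arange(w),np.arange(h));n=und(c,np.stack([u.ravel(),v.ravel()],1))
    d=depth.ravel()[:,None];P=np.hstack([n,np.ones((len(n),1))])*d
    R,o=ext(name,c,obs);W=P@R.T+o;W[d[:,0]<=0]=np.nan
    return W.reshape(h,w,3)
def ray(name,px,obs=None):
    c=calibration(name);R,o=ext(name,c,obs);n=und(c,px);return o,np.hstack([n,np.ones((len(n),1))])@R.T
E
python3 - <<'E'
from h import *
o=get_obs();print(o)
for n in("scene","top"):
    p,d=read_camera(n);cv2.imwrite(f"pics/{n}0.png",p[...,::-1]);np.savez(f"{n}0.npz",p=p,d=d)
    R,t=ext(n,calibration(n));print(n,t,R[:,2],(d>0).mean(),calibration(n)["intrinsics"])
E
```

```text
pics
{'t': 0.0, 'q': array([ 1.16589225,  0.47777658,  0.02236631,  1.55645293, -0.01147774,
        1.10932166, -0.08309613]), 'joint_vel': array([ 0.00076836,  0.00148001,  0.00049402, -0.00014755,  0.00058228,
        0.00120482, -0.00093132]), 'joint_torque': array([ 3.49924949e-05, -5.96446395e+01,  1.60808545e+00, -2.81197804e+01,
        1.24571190e-02,  9.37980367e-03, -1.18643561e-05]), 'eef_pos': array([ 0.19721975, -0.64496798,  0.25534136]), 'tool_rot': array([-8.88770498e-04,  9.89007328e-01,  1.47863682e-01, -2.17612430e-04]), 'contact_force': array([-0.12794954,  0.48462911, -0.57641453]), 'torque': array([0.00899493, 0.03419033, 0.01989808]), 'grasp_force': 0.0, 'gripper_width': 0.9982387933606854}
scene [ 1.57988703 -0.4936134   1.57814487] [-0.61099979  0.20699631 -0.76408886] 0.9876318027210884 [[510.15659254   0.         286.26105681]
 [  0.         510.15659254 206.82773631]
 [  0.           0.           1.        ]]
top [ 0.27948285 -0.12044555  1.5675668 ] [ 0.1919397  -0.01575165 -0.9812803 ] 0.996109693877551 [[487.00784513   0.         280.47006041]
 [  0.         487.00784513 214.11142049]
 [  0.           0.           1.        ]]
```

View pics/scene0.png

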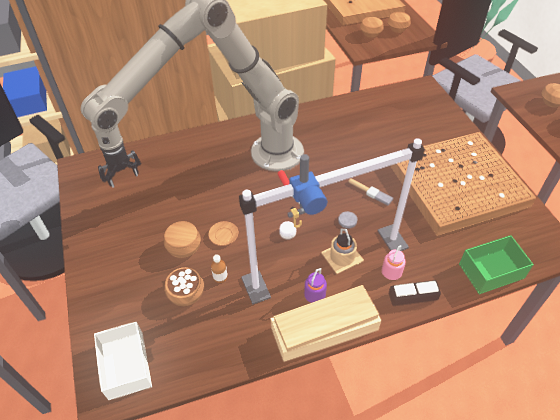

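View pics/top0.png

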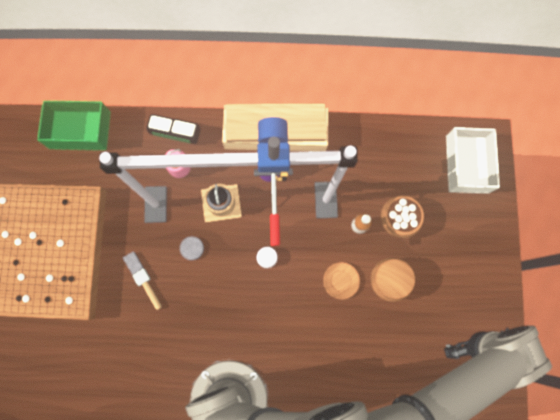

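The real polisher has a grey foot, black grip and orange ring, and stands in the wooden dock at scene (343,248) and top (221,200). The look-alikes are pink at scene (394,263) and purple at scene (316,287), and neither is in a dock. The red handle is at top (275,230), and the hook at scene (296,216). Next I'll measure these and enlarge one crop.

```bash
python3 - <<'E'
from h import *
S=np.load("scene0.npz");T=np.load("top0.npz")
Cs=cloud("scene",S["d"]);Ct=cloud("top",T["d"])
def hsv(p): return cv2.cvtColor(p,cv2.COLOR_RGB2HSV)
def box(m,C,l):
    q=C[m];q=q[~np.isnan(q[:,0])];print(l,len(q),np.percentile(q,[2,50,98],axis=0).round(4).tolist())
for n,p,C in(("scene",S["p"],Cs),("top",T["p"],Ct)):
    h=hsv(p);H,s,v=h[...,0],h[...,1],h[...,2];Z=C[...,2]
    X,Y=C[...,0],C[...,1]
    red=((H<5)|(H>174))&(s>190)&(Z>.25)&(Z<.45); box(red,C,n+" red")
    q=C[red]; 
    if len(q)>20:
        c=q[:,:2]-np.median(q[:,:2],0);u,w,vt=np.linalg.svd(c,full_matrices=False);print(" dir",vt[0])
    blue=(H>105)&(H<125)&(s>140)&(Z>.35)&(Z<.6); box(blue,C,n+" blue")
    rail=(Z>.462)&(Z<.5)&(s<60)&(v>120)&(X>.4)
    q=C[rail];box(rail,C,n+" rail")
    c=q[:,:2]-np.median(q[:,:2],0);u,w,vt=np.linalg.svd(c,full_matrices=False);print(" dir",vt[0])
    feet=(Z<.03)&(Z>.006)&(s<90)&(v<130)&(X>.45)&(X<.75)
    nn,lab,st,ce=cv2.connectedComponentsWithStats(feet.astype(np.uint8))
    for i in range(1,nn):
        if st[i,4]>80: box(lab==i,C,n+f" feet {ce[i].round()}")
    orange=(H>5)&(H<14)&(s>180)&(Z>.08)&(Z<.13)&(X>.5)&(X<.75)&(abs(Y)<.3); 
    if orange.sum(): box(orange,C,n+" orange")
p=S["p"];cv2.imwrite("pics/crop1.png",cv2.resize(p[180:280,260:380],None,fx=6,fy=6,interpolation=cv2.INTER_CUBIC)[...,::-1])
for (a,b) in((343,245),):
    print(Cs[a and 255,343],Cs[235:262:3,345])
E
```

```text
Traceback (most recent call last):
IndexError: index -1 is out of bounds for axis 0 with size 0
```

```bash
python3 - <<'E'
from h import *
S=np.load("scene0.npz");T=np.load("top0.npz")
Cs=cloud("scene",S["d"]);Ct=cloud("top",T["d"])
for C,p,pts in((Cs,S["p"],[(283,178),(308,190),(343,170),(256,290),(390,240),(345,245)]),(Ct,T["p"],[(275,230),(273,150),(200,160),(155,205),(326,200),(220,197),(273,190)])):
    for u,v in pts: print((u,v),C[v,u].round(4),cv2.cvtColor(p[v:v+1,u:u+1],cv2.COLOR_RGB2HSV)[0,0])
def box(m,C,l):
    q=C[m];q=q[~np.isnan(q[:,0])]
    if len(q)<10: print(l,len(q));return
    c=q[:,:2]-np.median(q[:,:2],0);vt=np.linalg.svd(c,full_matrices=False)[2]
    print(l,len(q),np.percentile(q,[2,50,98],axis=0).round(4).tolist(),vt[0].round(4))
for n,p,C in(("scene",S["p"],Cs),("top",T["p"],Ct)):
    h=cv2.cvtColor(p,cv2.COLOR_RGB2HSV);H,s,v=h[...,0],h[...,1],h[...,2];Z=C[...,2];X,Y=C[...,0],C[...,1]
    box(((H<5)|(H>174))&(s>150)&(Z>.25)&(Z<.45)&(X>.3)&(X<.7),C,n+" red")
    box((H>105)&(H<125)&(s>140)&(Z>.35)&(Z<.6),C,n+" blue")
    box((Z>.465)&(Z<.5)&(s<60)&(v>120)&(X>.4),C,n+" rail")
    feet=(Z<.03)&(Z>.006)&(s<90)&(v<130)&(X>.45)&(X<.75)
    nn,lab,st,ce=cv2.connectedComponentsWithStats(feet.astype(np.uint8))
    for i in range(1,nn):
        if st[i,4]>80: box(lab==i,C,n+f" feet {ce[i].round()}")
    box((H>4)&(H<14)&(s>150)&(Z>.08)&(Z<.13)&(X>.5)&(X<.75)&(abs(Y)<.3),C,n+" orange")
p=S["p"];cv2.imwrite("pics/crop1.png",cv2.resize(p[180:280,260:380],None,fx=6,fy=6,interpolation=cv2.INTER_CUBIC)[...,::-1])
E
```

```text
(283, 178) [ 0.4771 -0.1307  0.351 ] [  0 161 239]
(308, 190) [ 0.6809 -0.1236  0.5024] [110 129 205]
(343, 170) [0.6234 0.0107 0.4826] [  0   0 247]
(256, 290) [ 0.6553 -0.2958  0.0098] [170   5 147]
(390, 240) [0.6122 0.2525 0.008 ] [173  16 125]
(345, 245) [0.6396 0.0444 0.1063] [ 4 48 79]
(275, 230) [ 0.4765 -0.1272  0.3486] [  1 164 245]
(273, 150) [ 0.6155 -0.1169  0.5662] [  8  34 113]
(200, 160) [0.6148 0.0523 0.4806] [  0   1 247]
(155, 205) [0.597  0.2591 0.037 ] [  7  14 170]
(326, 200) [ 0.6254 -0.2888  0.0554] [177  12 206]
(220, 197) [0.6112 0.0422 0.1162] [11 44 82]
(273, 190) [ 0.5769 -0.1192  0.3635] [ 30   4 244]
scene red 94 [[0.4427, -0.1388, 0.3408], [0.4756, -0.1299, 0.3518], [0.5055, -0.1191, 0.358]] [0.9994 0.036 ]
scene blue 0
scene rail 1269 [[0.6045, -0.2825, 0.4656], [0.6275, 0.003, 0.4795], [0.6503, 0.2452, 0.4948]] [ 0.0574 -0.9984]
scene feet [258. 296.] 154 [[0.6628, -0.325, 0.0067], [0.6806, -0.2986, 0.0125], [0.7018, -0.2602, 0.0199]] [ 0.1787 -0.9839]
scene orange 36 [[0.6173, -0.128, 0.0817], [0.6424, 0.0425, 0.0933], [0.7486, 0.172, 0.1031]] [0.4186 0.9082]
top red 283 [[0.4384, -0.1379, 0.3416], [0.4762, -0.1263, 0.3501], [0.5139, -0.1139, 0.3557]] [-0.9975 -0.0707]
top blue 0
top rail 2279 [[0.5991, -0.2767, 0.4673], [0.6204, 0.0069, 0.4796], [0.6851, 0.2455, 0.4929]] [ 0.071  -0.9975]
top feet [164. 205.] 109 [[0.5494, 0.227, 0.0066], [0.6073, 0.2341, 0.0104], [0.6567, 0.2524, 0.0178]] [-0.9997 -0.0249]
top orange 0
```

View pics/crop1.png

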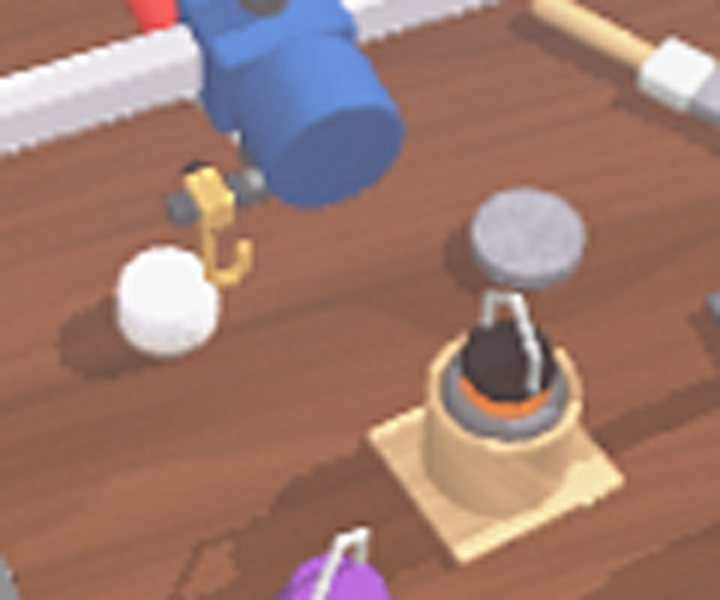

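Hook: shank at about scene (294,221), tip at (301,221). The bail peak is at about scene (344,229), on the grey/black/orange polisher in the wooden dock, so that's the right one. Next, geometry in the gantry frame.

```bash
python3 - <<'E'
from h import *
import station; print([ (k,getattr(station,k)) for k in dir(station) if 'over' in k.lower()])
S=np.load("scene0.npz");T=np.load("top0.npz")
Cs=cloud("scene",S["d"]);Ct=cloud("top",T["d"])
# rail top points: fit line in top view between posts excluding trolley
for n,p,C in(("scene",S["p"],Cs),("top",T["p"],Ct)):
    h=cv2.cvtColor(p,cv2.COLOR_RGB2HSV);s,v=h[...,1],h[...,2];X,Y,Z=C[...,0],C[...,1],C[...,2]
    m=(abs(Z-.48)<.006)&(s<60)&(v>200)&(X>.55)&(X<.7)&(((Y>-.04)&(Y<.22))|((Y>-.24)&(Y<-.18)))
    q=C[m];l=cv2.fitLine(q[:,:2].astype(np.float32),cv2.DIST_HUBER,0,.01,.01).ravel();print(n,len(q),l, "yaw deg",np.degrees(np.arctan2(-l[2],l[3])) )
    h_=h[...,0]
    m=((h_<5)|(h_>174))&(s>150)&(Z>.33)&(Z<.36)&(X>.42)&(X<.53)
    q=C[m];l=cv2.fitLine(q[:,:2].astype(np.float32),cv2.DIST_HUBER,0,.01,.01).ravel();print(" handle",l,q.min(0),q.max(0))
    m=(Z>.02)&(Z<.085)&(X>.5)&(X<.75)&(Y>-.03)&(Y<.12)
    m=(abs(Z-.08)<.006)&(X>.5)&(X<.75)&(Y>-.03)&(Y<.12)
    q=C[m];print(" rim",len(q),cv2.minEnclosingCircle(q[:,:2].astype(np.float32)))
psi=np.radians(3.8);ex=np.array([np.cos(psi),np.sin(psi),0]);ey=np.array([-np.sin(psi),np.cos(psi),0])
rod=np.array([.476,-.127,0])+.15*ex;print("rod",rod)
def onplane(px):
    o,d=ray("scene",px)
    for a in d:
        t=((rod-o)@ex)/(a@ex);P=o+t*a;print(" w",P.round(4),"gantry y from rod",((P-rod)@ey).round(4))
print("hook shank, tip, bar ends, low");onplane([(294.5,220.8),(301,221.5),(289,214),(304,210.5),(298,227)])
print("bail peak top");onplane([(343.5,229.5)])
o,d=ray("scene",[(343.5,229.3)]);P=o+(.169-o[2])/d[0,2]*d[0];print(P,(P-rod)@ex,(P-rod)@ey)
E
```

```text
[('finger_overhang', 0.025)]
scene 655 [ 0.05202907 -0.99864554  0.6275114  -0.03345571] yaw deg -93.05183
 handle [ 0.99754775  0.06998963  0.4644483  -0.1313738 ] [ 0.440806   -0.13906041  0.33838119] [ 0.50996124 -0.11798651  0.35807687]
 rim 179 ((0.6210191249847412, 0.05072655528783798), 0.04834171384572983)
top 1302 [ 0.05422442 -0.9985288   0.6187312   0.03383899] yaw deg -86.86956
 handle [ 0.99749786  0.07069691  0.476173   -0.12601526] [ 0.43772523 -0.13824153  0.33844448] [ 0.51540147 -0.11337289  0.35662148]
 rim 272 ((0.616009533405304, 0.0510295070707798), 0.046484336256980896)
rod [ 0.62567022 -0.11705891  0.        ]
hook shank, tip, bar ends, low
 w [ 0.6274 -0.1435  0.3073] gantry y from rod -0.0265
 w [ 0.6259 -0.1207  0.2925] gantry y from rod -0.0036
 w [ 0.6287 -0.1625  0.3506] gantry y from rod -0.0456
 w [ 0.6253 -0.1113  0.3435] gantry y from rod 0.0057
 w [ 0.6266 -0.1308  0.2688] gantry y from rod -0.0138
bail peak top
 w [0.615  0.0437 0.1667] gantry y from rod 0.1611
[0.61578473 0.04317544 0.169     ] 0.0007556006265912875 0.16053722803399353
```

>>> {"fn": "drive_tool", "kwargs": {"increments": [{"claw": 0.0854, "dz": -0.05, "wz": 6.9}, {"dz": -0.05, "wz": 6.9}, {"dz": -0.05}, {"dz": -0.045}, {"dx": 0.03, "dy": -0.05}, {"dx": 0.03, "dy": -0.05}, {"dx": 0.03, "dy": -0.05}, {"dx": 0.03, "dy": -0.05}, {"dx": 0.03, "dy": -0.05}, {"dx": 0.03, "dy": -0.05}, {"dx": 0.03, "dy": -0.05}, {"dx": 0.03, "dy": -0.05}, {"dx": 0.03, "dy": -0.05}, {"dx": 0.037, "dy": -0.05}, {}, {}]}}

```text
schema error: expected keys claw, dx, dy, dz, wx, wy, wz
```

```bash
python3 - <<'E'
from h import *
o=get_obs();print(o["t"],o["eef_pos"],o["tool_rot"],o["contact_force"])
p,d=read_camera("wrist");C=cloud("wrist",d,o);cv2.imwrite("pics/w1.png",p[...,::-1])
h=cv2.cvtColor(p,cv2.COLOR_RGB2HSV);H,s=h[...,0],h[...,1];Z=C[...,2]
m=((H<6)|(H>174))&(s>140)&(Z>.3)&(Z<.4)
q=C[m];print(len(q),q.min(0),q.max(0),np.median(q,0));print(cv2.fitLine(q[:,:2].astype(np.float32),cv2.DIST_HUBER,0,.01,.01).ravel())
E
```

```text
0.1 [ 0.19725944 -0.64500891  0.25539109] [-8.26236959e-04  9.89011004e-01  1.47839520e-01 -1.65902133e-04] [-0.82214289  0.52282393 -0.75457943]Traceback (most recent call last):
  File "<stdin>", line 6, in <module>
    return umr_minimum(a, axis, None, out, keepdims, initial, where)
ValueError: zero-size array to reduction operation minimum which has no identity
```

View pics/w1.png

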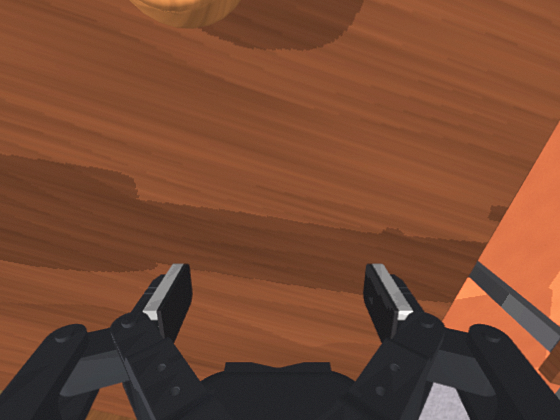

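The move was refused because every row needs all the keys. The wrist picture, still at the start pose, shows only the open fingers, with the table and bowl edge at (190,10).

>>> {"fn": "drive_tool", "kwargs": {"increments": [{"claw": 0.0854, "dx": 0, "dy": 0, "dz": -0.05, "wx": 0, "wy": 0, "wz": 6.9}, {"claw": 0.0854, "dx": 0, "dy": 0, "dz": -0.05, "wx": 0, "wy": 0, "wz": 6.9}, {"claw": 0.0854, "dx": 0, "dy": 0, "dz": -0.05, "wx": 0, "wy": 0, "wz": 0}, {"claw": 0.0854, "dx": 0, "dy": 0, "dz": -0.045, "wx": 0, "wy": 0, "wz": 0}, {"claw": 0.0854, "dx": 0.03, "dy": -0.05, "dz": 0, "wx": 0, "wy": 0, "wz": 0}, {"claw": 0.0854, "dx": 0.03, "dy": -0.05, "dz": 0, "wx": 0, "wy": 0, "wz": 0}, {"claw": 0.0854, "dx": 0.03, "dy": -0.05, "dz": 0, "wx": 0, "wy": 0, "wz": 0}, {"claw": 0.0854, "dx": 0.03, "dy": -0.05, "dz": 0, "wx": 0, "wy": 0, "wz": 0}, {"claw": 0.0854, "dx": 0.03, "dy": -0.05, "dz": 0, "wx": 0, "wy": 0, "wz": 0}, {"claw": 0.0854, "dx": 0.03, "dy": -0.05, "dz": 0, "wx": 0, "wy": 0, "wz": 0}, {"claw": 0.0854, "dx": 0.03, "dy": -0.05, "dz": 0, "wx": 0, "wy": 0, "wz": 0}, {"claw": 0.0854, "dx": 0.03, "dy": -0.05, "dz": 0, "wx": 0, "wy": 0, "wz": 0}, {"claw": 0.0854, "dx": 0.03, "dy": -0.05, "dz": 0, "wx": 0, "wy": 0, "wz": 0}, {"claw": 0.0854, "dx": 0.037, "dy": -0.05, "dz": 0, "wx": 0, "wy": 0, "wz": 0}, {"claw": 0.0854, "dx": 0, "dy": 0, "dz": 0, "wx": 0, "wy": 0, "wz": 0}, {"claw": 0.0854, "dx": 0, "dy": 0, "dz": 0, "wx": 0, "wy": 0, "wz": 0}]}}

```text
t: 2.15
eef_pos: [0.4756, -0.1297, 0.4509]
tool_rot: [0.0, 1.0, 0.028, -0.0]
contact_force: [0.0, -0.1, 0.7]
gripper_width: 0.998
grasp_force: 0.0
```

```bash
python3 - <<'E'
from h import *
o=get_obs()
p,d=read_camera("wrist");C=cloud("wrist",d,o);cv2.imwrite("pics/w2.png",p[...,::-1])
h=cv2.cvtColor(p,cv2.COLOR_RGB2HSV);H,s=h[...,0],h[...,1];Z=C[...,2]
m=((H<6)|(H>174))&(s>140)&(Z>.3)&(Z<.4)
q=C[m];print(len(q))
if len(q):
    print(np.percentile(q,[2,50,98],axis=0))
    t=q[q[:,2]>.349];print(len(t),t[:,1].min(),t[:,1].max());l=cv2.fitLine(q[:,:2].astype(np.float32),cv2.DIST_HUBER,0,.01,.01).ravel();print(l,np.degrees(np.arctan(l[1]/l[0])),"y at x=.476",l[3]+(.476-l[2])*l[1]/l[0])
E
```

```text
2932
[[ 0.44290788 -0.13766955  0.34194458]
 [ 0.48403492 -0.12610557  0.35090558]
 [ 0.5186516  -0.11414039  0.35323978]]
2051 -0.13760076367577473 -0.11543537935435665
[ 0.998703    0.05091434  0.48279694 -0.12602128] 2.9184384 y at x=.476 -0.12636779
```

View pics/w2.png

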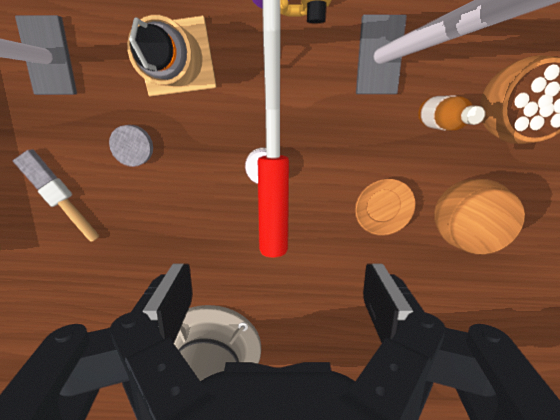

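The wrist view shows the handle at (273,205), the dock at (165,50), and the hook clamp at (298,8), offset to the -y side of the rod (271).

>>> {"fn": "drive_tool", "kwargs": {"newtons": 50, "increments": [{"claw": 0.0854, "dx": 0.003, "dy": -0.0033, "dz": 0.035, "wx": 0, "wy": 0, "wz": 0.2}, {"claw": 0.0854, "dx": 0, "dy": 0, "dz": 0.04, "wx": 0, "wy": 0, "wz": 0}, {"claw": 0.0854, "dx": 0, "dy": 0, "dz": 0.03, "wx": 0, "wy": 0, "wz": 0}, {"claw": 0.0854, "dx": 0, "dy": 0, "dz": 0, "wx": 0, "wy": 0, "wz": 0}, {"claw": 0.01, "dx": 0, "dy": 0, "dz": 0, "wx": 0, "wy": 0, "wz": 0}, {"claw": 0.01, "dx": 0, "dy": 0, "dz": 0, "wx": 0, "wy": 0, "wz": 0}, {"claw": 0.01, "dx": 0, "dy": 0, "dz": 0, "wx": 0, "wy": 0, "wz": 0}, {"claw": 0.01, "dx": 0, "dy": 0, "dz": 0, "wx": 0, "wy": 0, "wz": 0}, {"claw": 0.01, "dx": 0, "dy": 0, "dz": 0, "wx": 0, "wy": 0, "wz": 0}, {"claw": 0.01, "dx": 0, "dy": 0, "dz": 0, "wx": 0, "wy": 0, "wz": 0}]}}

```text
t: 3.45
eef_pos: [0.4791, -0.1258, 0.3473]
tool_rot: [0.0, 1.0, 0.026, 0.001]
contact_force: [-1.5, -0.9, 5.9]
gripper_width: 0.267
grasp_force: 48.7
```

>>> {"fn": "drive_tool", "kwargs": {"increments": [{"claw": 0.01, "dx": 0, "dy": 0, "dz": 0.01, "wx": 0, "wy": 0, "wz": 0}, {"claw": 0.01, "dx": 0, "dy": 0, "dz": 0.02, "wx": 0, "wy": 0, "wz": 0}, {"claw": 0.01, "dx": 0, "dy": 0, "dz": 0.02, "wx": 0, "wy": 0, "wz": 0}, {"claw": 0.01, "dx": 0, "dy": 0, "dz": 0.02, "wx": 0, "wy": 0, "wz": 0}, {"claw": 0.01, "dx": 0, "dy": 0, "dz": 0.02, "wx": 0, "wy": 0, "wz": 0}, {"claw": 0.01, "dx": 0, "dy": 0, "dz": 0.02, "wx": 0, "wy": 0, "wz": 0}, {"claw": 0.01, "dx": 0, "dy": 0, "dz": 0.02, "wx": 0, "wy": 0, "wz": 0}, {"claw": 0.01, "dx": 0, "dy": 0, "dz": 0.015, "wx": 0, "wy": 0, "wz": 0}, {"claw": 0.01, "dx": 0, "dy": 0, "dz": 0.01, "wx": 0, "wy": 0, "wz": 0}, {"claw": 0.01, "dx": 0, "dy": 0, "dz": 0, "wx": 0, "wy": 0, "wz": 0}, {"claw": 0.01, "dx": 0, "dy": 0, "dz": 0, "wx": 0, "wy": 0, "wz": 0}]}}

```text
t: 4.82
eef_pos: [0.4792, -0.1259, 0.1924]
tool_rot: [0.0, 1.0, 0.026, 0.0]
contact_force: [-4.3, -0.4, 11.5]
gripper_width: 0.265
grasp_force: 49.4
```

```bash
cat > look.py <<'E'
from h import *
import sys
n=sys.argv[1];o=get_obs();print(o["t"],o["eef_pos"].round(4),o["contact_force"].round(2),o["torque"].round(2))
p,d=read_camera("scene");C=cloud("scene",d)
h=cv2.cvtColor(p,cv2.COLOR_RGB2HSV);H,s,v=h[...,0],h[...,1],h[...,2]
np.savez(n+".npz",p=p,d=d)
x0,y0=int(sys.argv[2]),int(sys.argv[3])
cv2.imwrite(f"pics/{n}.png",cv2.resize(p[y0:y0+75,x0:x0+100],None,fx=8,fy=8,interpolation=cv2.INTER_CUBIC)[...,::-1])
E
python3 look.py s1 275 200
```

```text
4.825 [ 0.4792 -0.1259  0.1924] [-4.32 -0.37 11.47] [-0.04  0.75  0.02]
```

View pics/s1.png

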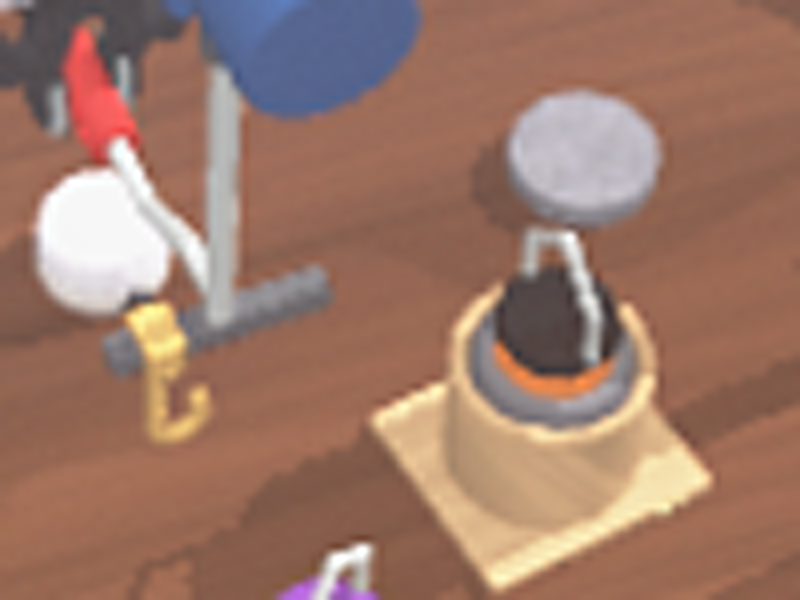

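The picture shows the hook shank at crop (155,400), tip (205,395), lowest wire underside about (175,442), and bail peak (552,234).

```bash
python3 - <<'E'
from h import *
psi=np.radians(3.05);ex=np.array([np.cos(psi),np.sin(psi),0]);ey=np.array([-np.sin(psi),np.cos(psi),0])
rod=np.array([.4775,-.1262,0])+.15*ex;print(rod)
for c in[(155,400),(207,388),(175,442),(552,230),(110,355),(325,280),(220,318)]:
    px=[(275+c[0]/8-.5+1/16,200+c[1]/8-.5+1/16)]
    o,d=ray("scene",px);a=d[0];P=o+((rod-o)@ex)/(a@ex)*a;print(c,P.round(4),((P-rod)@ey).round(4))
E
```

```text
[ 0.62728752 -0.11821889  0.        ]
(155, 400) [ 0.6287 -0.1447  0.1517] -0.0265
(207, 388) [ 0.6274 -0.1205  0.1477] -0.0023
(175, 442) [ 0.6282 -0.135   0.1151] -0.0168
(552, 230) [0.6188 0.0412 0.1791] 0.1597
(110, 355) [ 0.6298 -0.1654  0.1952] -0.0473
(325, 280) [ 0.6246 -0.0672  0.1978] 0.0511
(220, 318) [ 0.6271 -0.1155  0.1955] 0.0028
```

>>> {"fn": "drive_tool", "kwargs": {"increments": [{"claw": 0.01, "dx": 0, "dy": -0.01, "dz": 0, "wx": 0, "wy": 0, "wz": 0}, {"claw": 0.01, "dx": 0, "dy": -0.02, "dz": 0, "wx": 0, "wy": 0, "wz": 0}, {"claw": 0.01, "dx": 0, "dy": -0.025, "dz": 0, "wx": 0, "wy": 0, "wz": 0}, {"claw": 0.01, "dx": 0, "dy": -0.025, "dz": 0, "wx": 0, "wy": 0, "wz": 0}, {"claw": 0.01, "dx": 0, "dy": -0.025, "dz": 0, "wx": 0, "wy": 0, "wz": 0}, {"claw": 0.01, "dx": 0, "dy": -0.02, "dz": 0, "wx": 0, "wy": 0, "wz": 0}, {"claw": 0.01, "dx": 0, "dy": -0.01, "dz": 0, "wx": 0, "wy": 0, "wz": 0}, {"claw": 0.01, "dx": 0, "dy": -0.005, "dz": 0, "wx": 0, "wy": 0, "wz": 0}, {"claw": 0.01, "dx": 0, "dy": 0, "dz": 0, "wx": 0, "wy": 0, "wz": 0}]}}

```text
t: 6.0
eef_pos: [0.4713, 0.015, 0.1923]
tool_rot: [0.0, 1.0, 0.027, -0.0]
contact_force: [-5.0, 0.1, 12.2]
gripper_width: 0.262
grasp_force: 49.5
```

```bash
python3 look.py s2 295 200
```

```text
6.0 [0.4713 0.015  0.1923] [-5.    0.1  12.18] [-0.02  1.11  0.06]
```

View pics/s2.png

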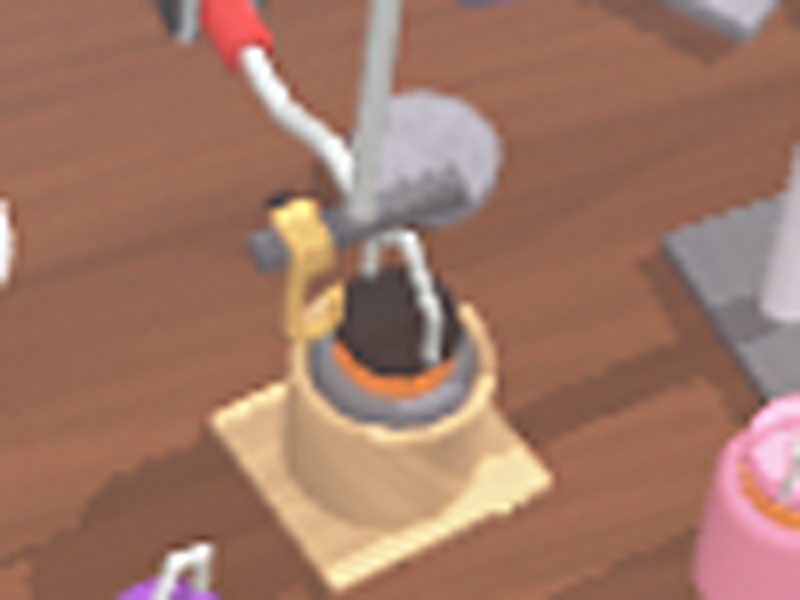

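The hook tip at crop (335,290) is just short of the bail (peak at 392,232), with no contact yet. I'll continue slowly.

>>> {"fn": "drive_tool", "kwargs": {"increments": [{"claw": 0.01, "dx": 0, "dy": -0.003, "dz": 0, "wx": 0, "wy": 0, "wz": 0}, {"claw": 0.01, "dx": 0, "dy": -0.003, "dz": 0, "wx": 0, "wy": 0, "wz": 0}, {"claw": 0.01, "dx": 0, "dy": -0.003, "dz": 0, "wx": 0, "wy": 0, "wz": 0}, {"claw": 0.01, "dx": 0, "dy": -0.003, "dz": 0, "wx": 0, "wy": 0, "wz": 0}, {"claw": 0.01, "dx": 0, "dy": -0.003, "dz": 0, "wx": 0, "wy": 0, "wz": 0}, {"claw": 0.01, "dx": 0, "dy": -0.003, "dz": 0, "wx": 0, "wy": 0, "wz": 0}, {"claw": 0.01, "dx": 0, "dy": 0, "dz": 0, "wx": 0, "wy": 0, "wz": 0}]}}

```text
t: 6.92
eef_pos: [0.4703, 0.0326, 0.1923]
tool_rot: [0.0, 1.0, 0.026, -0.0]
contact_force: [-5.6, 0.1, 12.9]
gripper_width: 0.264
grasp_force: 49.5
```

>>> {"fn": "drive_tool", "kwargs": {"increments": [{"claw": 0.01, "dx": 0, "dy": -0.003, "dz": 0, "wx": 0, "wy": 0, "wz": 0}, {"claw": 0.01, "dx": 0, "dy": -0.003, "dz": 0, "wx": 0, "wy": 0, "wz": 0}, {"claw": 0.01, "dx": 0, "dy": -0.003, "dz": 0, "wx": 0, "wy": 0, "wz": 0}, {"claw": 0.01, "dx": 0, "dy": -0.003, "dz": 0, "wx": 0, "wy": 0, "wz": 0}, {"claw": 0.01, "dx": 0, "dy": 0, "dz": 0, "wx": 0, "wy": 0, "wz": 0}, {"claw": 0.01, "dx": 0, "dy": 0, "dz": 0, "wx": 0, "wy": 0, "wz": 0}]}}

```text
t: 7.68
eef_pos: [0.4696, 0.0446, 0.1922]
tool_rot: [0.0, 1.0, 0.026, -0.0]
contact_force: [-6.2, 0.5, 12.2]
gripper_width: 0.262
grasp_force: 49.5
```

```bash
python3 look.py s3 295 200
```

```text
7.675 [0.4696 0.0446 0.1922] [-6.24  0.5  12.22] [-0.    1.14  0.04]
```

View pics/s3.png

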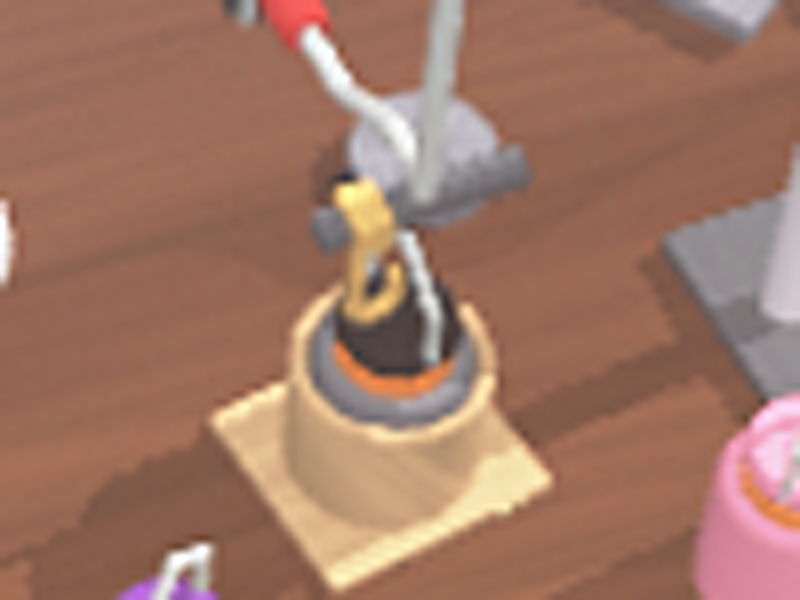

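The tip at crop (398,275) has passed into the bail opening with no force. Now I'll feel for contact in small steps.

>>> {"fn": "drive_tool", "kwargs": {"increments": [{"claw": 0.01, "dx": 0, "dy": -0.002, "dz": 0, "wx": 0, "wy": 0, "wz": 0}, {"claw": 0.01, "dx": 0, "dy": -0.002, "dz": 0, "wx": 0, "wy": 0, "wz": 0}, {"claw": 0.01, "dx": 0, "dy": -0.002, "dz": 0, "wx": 0, "wy": 0, "wz": 0}, {"claw": 0.01, "dx": 0, "dy": 0, "dz": 0, "wx": 0, "wy": 0, "wz": 0}, {"claw": 0.01, "dx": 0, "dy": 0, "dz": 0, "wx": 0, "wy": 0, "wz": 0}]}}

```text
t: 8.35
eef_pos: [0.4692, 0.0505, 0.1922]
tool_rot: [0.0, 1.0, 0.026, -0.0]
contact_force: [-6.4, 0.6, 12.1]
gripper_width: 0.26
grasp_force: 49.5
```

>>> {"fn": "drive_tool", "kwargs": {"increments": [{"claw": 0.01, "dx": 0, "dy": -0.002, "dz": 0, "wx": 0, "wy": 0, "wz": 0}, {"claw": 0.01, "dx": 0, "dy": -0.002, "dz": 0, "wx": 0, "wy": 0, "wz": 0}, {"claw": 0.01, "dx": 0, "dy": 0, "dz": 0, "wx": 0, "wy": 0, "wz": 0}, {"claw": 0.01, "dx": 0, "dy": 0, "dz": 0, "wx": 0, "wy": 0, "wz": 0}]}}

```text
t: 8.85
eef_pos: [0.469, 0.0545, 0.1922]
tool_rot: [0.0, 1.0, 0.026, -0.0]
contact_force: [-5.8, 0.4, 12.6]
gripper_width: 0.266
grasp_force: 49.4
```

>>> {"fn": "drive_tool", "kwargs": {"increments": [{"claw": 0.01, "dx": 0, "dy": -0.002, "dz": 0, "wx": 0, "wy": 0, "wz": 0}, {"claw": 0.01, "dx": 0, "dy": 0, "dz": 0, "wx": 0, "wy": 0, "wz": 0}, {"claw": 0.01, "dx": 0, "dy": 0, "dz": 0, "wx": 0, "wy": 0, "wz": 0}]}}

```text
t: 9.22
eef_pos: [0.4689, 0.0565, 0.1922]
tool_rot: [0.0, 1.0, 0.026, -0.0]
contact_force: [-5.9, -0.4, 12.6]
gripper_width: 0.261
grasp_force: 49.4
```

>>> {"fn": "drive_tool", "kwargs": {"increments": [{"claw": 0.01, "dx": 0, "dy": -0.002, "dz": 0, "wx": 0, "wy": 0, "wz": 0}, {"claw": 0.01, "dx": 0, "dy": 0, "dz": 0, "wx": 0, "wy": 0, "wz": 0}, {"claw": 0.01, "dx": 0, "dy": 0, "dz": 0, "wx": 0, "wy": 0, "wz": 0}]}}

```text
t: 9.6
eef_pos: [0.4688, 0.0585, 0.1922]
tool_rot: [0.0, 1.0, 0.026, -0.0]
contact_force: [-6.2, 0.2, 12.4]
gripper_width: 0.267
grasp_force: 49.4
```

>>> {"fn": "drive_tool", "kwargs": {"increments": [{"claw": 0.01, "dx": 0, "dy": -0.002, "dz": 0, "wx": 0, "wy": 0, "wz": 0}, {"claw": 0.01, "dx": 0, "dy": 0, "dz": 0, "wx": 0, "wy": 0, "wz": 0}, {"claw": 0.01, "dx": 0, "dy": 0, "dz": 0, "wx": 0, "wy": 0, "wz": 0}]}}

```text
t: 9.98
eef_pos: [0.4687, 0.0605, 0.1922]
tool_rot: [0.0, 1.0, 0.026, -0.0]
contact_force: [-5.8, -0.2, 11.9]
gripper_width: 0.261
grasp_force: 49.4
```

>>> {"fn": "drive_tool", "kwargs": {"increments": [{"claw": 0.01, "dx": 0, "dy": -0.002, "dz": 0, "wx": 0, "wy": 0, "wz": 0}, {"claw": 0.01, "dx": 0, "dy": 0, "dz": 0, "wx": 0, "wy": 0, "wz": 0}, {"claw": 0.01, "dx": 0, "dy": 0, "dz": 0, "wx": 0, "wy": 0, "wz": 0}]}}

```text
t: 10.35
eef_pos: [0.4686, 0.0625, 0.1922]
tool_rot: [0.0, 1.0, 0.026, -0.0]
contact_force: [-6.2, 0.3, 11.2]
gripper_width: 0.263
grasp_force: 49.4
```

```bash
python3 look.py s4 305 205; python3 - <<'E'
from h import *
o=get_obs();p,d=read_camera("wrist");np.savez("w3.npz",p=p,d=d,e=o["eef_pos"],r=o["tool_rot"])
cv2.imwrite("pics/w3.png",cv2.resize(p[:150,180:420],None,fx=3.3,fy=3.3,interpolation=cv2.INTER_CUBIC)[...,::-1])
E
```

```text
10.35 [0.4686 0.0625 0.1922] [-6.19  0.31 11.16] [-0.07  1.14  0.04]
```

View pics/s4.png

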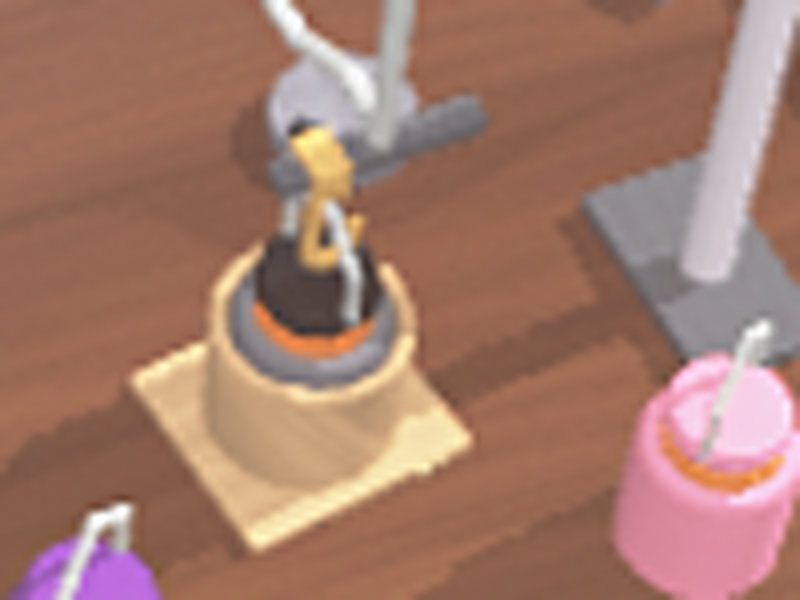

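The hook is now around the bail plane. The shank is at crop (312,215), the tip at (355,228), and the bail's front leg runs (330,205)–(350,310), apparently unmoved. Checking the numbers.

```bash
python3 - <<'E'
from h import *
psi=np.radians(3.05);ex=np.array([np.cos(psi),np.sin(psi),0]);ey=np.array([-np.sin(psi),np.cos(psi),0])
rod=np.array([.6273,-.1182,0])
def pl(c,dx=0):
    px=[(305+c[0]/8-.5+1/16,205+c[1]/8-.5+1/16)]
    o,d=ray("scene",px);a=d[0];P=o+((rod+dx*ex-o)@ex)/(a@ex)*a;return P.round(4),((P-rod)@ey).round(4)
for l,c in dict(shank=(310,215),tip=(357,228),barL=(272,180),barR=(483,107),rodbottom=(383,145)).items(): print(l,pl(c))
for dx in (0,.01,.02,.026): print("leg upper corner",dx,pl((333,208),dx),"leg bottom",pl((350,315),dx))
S=np.load("s4.npz");T=np.load("s3.npz");
h=cv2.cvtColor(S["p"],cv2.COLOR_RGB2HSV)
C=cloud("scene",S["d"]);m=(abs(C[...,2]-.115)<.012)&(h[...,2]<90)&(abs(C[...,0]-.62)<.05)&(abs(C[...,1]-.04)<.05)
q=C[m];print("grip top",len(q),np.percentile(q,[5,50,95],axis=0).round(4),((np.median(q,0)-rod)@ex).round(4),((np.median(q,0)-rod)@ey).round(4))
E
```

```text
shank (array([0.6188, 0.0419, 0.161 ]), np.float64(0.1603))
tip (array([0.6174, 0.067 , 0.139 ]), np.float64(0.1855))
barL (array([0.6199, 0.0206, 0.1963]), np.float64(0.139))
barR (array([0.6145, 0.1222, 0.1983]), np.float64(0.2408))
rodbottom (array([0.6171, 0.0739, 0.1948]), np.float64(0.1924))
leg upper corner 0 (array([0.6182, 0.0531, 0.1604]), np.float64(0.1716)) leg bottom (array([0.6173, 0.0702, 0.072 ]), np.float64(0.1887))
leg upper corner 0.01 (array([0.6285, 0.0473, 0.1756]), np.float64(0.1652)) leg bottom (array([0.6276, 0.0642, 0.0882]), np.float64(0.1821))
leg upper corner 0.02 (array([0.6388, 0.0414, 0.1909]), np.float64(0.1588)) leg bottom (array([0.6379, 0.0581, 0.1043]), np.float64(0.1755))
leg upper corner 0.026 (array([0.645 , 0.0379, 0.2   ]), np.float64(0.1549)) leg bottom (array([0.6441, 0.0545, 0.114 ]), np.float64(0.1715))
grip top 98 [[0.6031 0.0257 0.1076]
 [0.6266 0.0395 0.1145]
 [0.644  0.071  0.1208]] 0.0077 0.1575
```

View pics/w3.png

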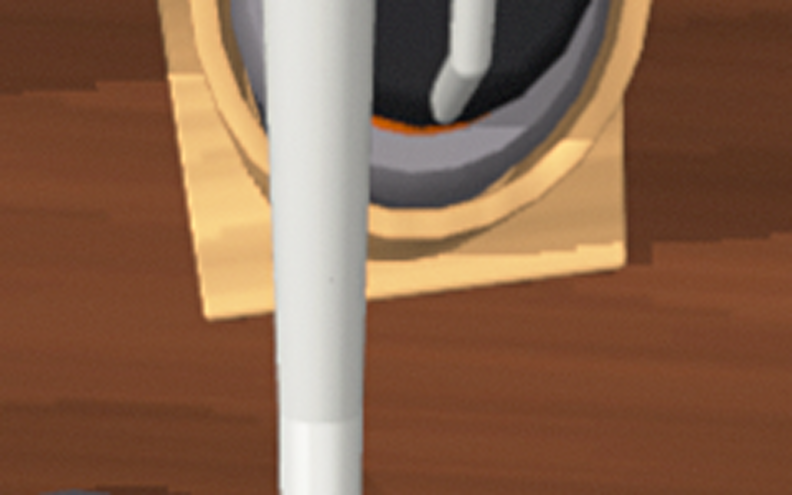

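The dock rim puts the eye at y≈0.169 from the rod start, so first contact is expected just about here. I'll keep feeling.

>>> {"fn": "drive_tool", "kwargs": {"increments": [{"claw": 0.01, "dx": 0, "dy": -0.002, "dz": 0, "wx": 0, "wy": 0, "wz": 0}, {"claw": 0.01, "dx": 0, "dy": 0, "dz": 0, "wx": 0, "wy": 0, "wz": 0}, {"claw": 0.01, "dx": 0, "dy": 0, "dz": 0, "wx": 0, "wy": 0, "wz": 0}]}}

```text
t: 10.82
eef_pos: [0.4685, 0.0643, 0.1922]
tool_rot: [0.0, 1.0, 0.026, -0.0]
contact_force: [-6.2, 0.2, 12.4]
gripper_width: 0.265
grasp_force: 49.5
```

>>> {"fn": "drive_tool", "kwargs": {"increments": [{"claw": 0.01, "dx": 0, "dy": -0.002, "dz": 0, "wx": 0, "wy": 0, "wz": 0}, {"claw": 0.01, "dx": 0, "dy": 0, "dz": 0, "wx": 0, "wy": 0, "wz": 0}, {"claw": 0.01, "dx": 0, "dy": 0, "dz": 0, "wx": 0, "wy": 0, "wz": 0}]}}

```text
t: 11.2
eef_pos: [0.4684, 0.0662, 0.1922]
tool_rot: [0.0, 1.0, 0.026, -0.0]
contact_force: [-5.9, -0.3, 11.9]
gripper_width: 0.263
grasp_force: 49.5
```

>>> {"fn": "drive_tool", "kwargs": {"increments": [{"claw": 0.01, "dx": 0, "dy": -0.002, "dz": 0, "wx": 0, "wy": 0, "wz": 0}, {"claw": 0.01, "dx": 0, "dy": 0, "dz": 0, "wx": 0, "wy": 0, "wz": 0}, {"claw": 0.01, "dx": 0, "dy": 0, "dz": 0, "wx": 0, "wy": 0, "wz": 0}]}}

```text
t: 11.58
eef_pos: [0.4683, 0.0676, 0.1922]
tool_rot: [0.001, 1.0, 0.026, -0.0]
contact_force: [-6.5, -2.6, 12.8]
gripper_width: 0.26
grasp_force: 49.5
```

>>> {"fn": "drive_tool", "kwargs": {"increments": [{"claw": 0.01, "dx": 0, "dy": -0.001, "dz": 0, "wx": 0, "wy": 0, "wz": 0}, {"claw": 0.01, "dx": 0, "dy": 0, "dz": 0, "wx": 0, "wy": 0, "wz": 0}, {"claw": 0.01, "dx": 0, "dy": 0, "dz": 0, "wx": 0, "wy": 0, "wz": 0}]}}

```text
t: 11.95
eef_pos: [0.4683, 0.0683, 0.1922]
tool_rot: [0.001, 1.0, 0.026, -0.0]
contact_force: [-5.5, -3.8, 13.6]
gripper_width: 0.266
grasp_force: 49.6
```

```bash
python3 look.py s5 305 205 
```

```text
11.95 [0.4683 0.0683 0.1922] [-5.46 -3.84 13.65] [-0.76  1.12  0.13]
```

View pics/s5.png

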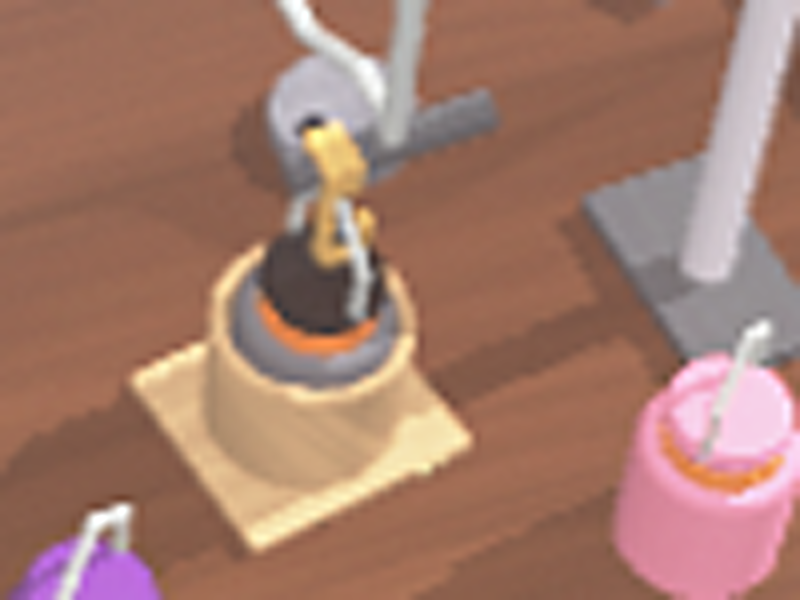

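That is a sure touch: 3.8 N at the shank, with the bail (leg at crop 345–358) leaning about 4 mm. I'll back off 5 mm to centre the bail in the hook gap, then ease up to take the load.

>>> {"fn": "drive_tool", "kwargs": {"increments": [{"claw": 0.01, "dx": 0, "dy": 0.0025, "dz": 0, "wx": 0, "wy": 0, "wz": 0}, {"claw": 0.01, "dx": 0, "dy": 0.0025, "dz": 0, "wx": 0, "wy": 0, "wz": 0}, {"claw": 0.01, "dx": 0, "dy": 0, "dz": 0, "wx": 0, "wy": 0, "wz": 0}, {"claw": 0.01, "dx": 0, "dy": 0, "dz": -0.004, "wx": 0, "wy": 0, "wz": 0}, {"claw": 0.01, "dx": 0, "dy": 0, "dz": -0.005, "wx": 0, "wy": 0, "wz": 0}, {"claw": 0.01, "dx": 0, "dy": 0, "dz": -0.005, "wx": 0, "wy": 0, "wz": 0}, {"claw": 0.01, "dx": 0, "dy": 0, "dz": -0.005, "wx": 0, "wy": 0, "wz": 0}, {"claw": 0.01, "dx": 0, "dy": 0, "dz": -0.005, "wx": 0, "wy": 0, "wz": 0}, {"claw": 0.01, "dx": 0, "dy": 0, "dz": 0, "wx": 0, "wy": 0, "wz": 0}, {"claw": 0.01, "dx": 0, "dy": 0, "dz": 0, "wx": 0, "wy": 0, "wz": 0}]}}

```text
t: 13.25
eef_pos: [0.4685, 0.064, 0.2163]
tool_rot: [0.0, 1.0, 0.026, -0.0]
contact_force: [-5.8, -1.6, 12.9]
gripper_width: 0.261
grasp_force: 49.5
```

>>> {"fn": "drive_tool", "kwargs": {"increments": [{"claw": 0.01, "dx": 0, "dy": 0, "dz": -0.003, "wx": 0, "wy": 0, "wz": 0}, {"claw": 0.01, "dx": 0, "dy": 0, "dz": -0.003, "wx": 0, "wy": 0, "wz": 0}, {"claw": 0.01, "dx": 0, "dy": 0, "dz": -0.003, "wx": 0, "wy": 0, "wz": 0}, {"claw": 0.01, "dx": 0, "dy": 0, "dz": -0.003, "wx": 0, "wy": 0, "wz": 0}, {"claw": 0.01, "dx": 0, "dy": 0, "dz": -0.003, "wx": 0, "wy": 0, "wz": 0}, {"claw": 0.01, "dx": 0, "dy": 0, "dz": 0, "wx": 0, "wy": 0, "wz": 0}, {"claw": 0.01, "dx": 0, "dy": 0, "dz": 0, "wx": 0, "wy": 0, "wz": 0}, {"claw": 0.01, "dx": 0, "dy": 0, "dz": 0, "wx": 0, "wy": 0, "wz": 0}]}}

```text
t: 14.25
eef_pos: [0.4685, 0.0641, 0.2308]
tool_rot: [0.0, 1.0, 0.026, -0.0]
contact_force: [-4.4, -0.8, 7.0]
gripper_width: 0.266
grasp_force: 49.0
```

```bash
python3 look.py s6 305 195 
```

```text
14.25 [0.4685 0.0641 0.2308] [-4.44 -0.82  7.02] [-0.22  0.77  0.04]
```

View pics/s6.png

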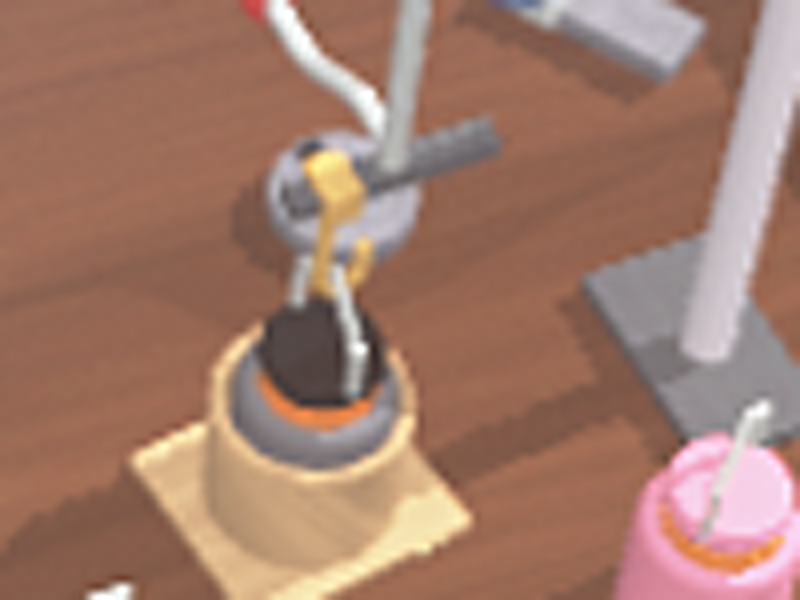

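The load has come onto the hook: the vertical force fell from about 12 to 7 N, and the bail sits between shank (322,250) and tip (360,255). A slight lean remains, so I'll shift 2 mm back and lift slowly.

>>> {"fn": "drive_tool", "kwargs": {"increments": [{"claw": 0.01, "dx": 0, "dy": 0.001, "dz": 0, "wx": 0, "wy": 0, "wz": 0}, {"claw": 0.01, "dx": 0, "dy": 0.001, "dz": 0, "wx": 0, "wy": 0, "wz": 0}, {"claw": 0.01, "dx": 0, "dy": 0, "dz": -0.003, "wx": 0, "wy": 0, "wz": 0}, {"claw": 0.01, "dx": 0, "dy": 0, "dz": -0.004, "wx": 0, "wy": 0, "wz": 0}, {"claw": 0.01, "dx": 0, "dy": 0, "dz": -0.004, "wx": 0, "wy": 0, "wz": 0}, {"claw": 0.01, "dx": 0, "dy": 0, "dz": -0.004, "wx": 0, "wy": 0, "wz": 0}, {"claw": 0.01, "dx": 0, "dy": 0, "dz": -0.004, "wx": 0, "wy": 0, "wz": 0}, {"claw": 0.01, "dx": 0, "dy": 0, "dz": 0, "wx": 0, "wy": 0, "wz": 0}, {"claw": 0.01, "dx": 0, "dy": 0, "dz": 0, "wx": 0, "wy": 0, "wz": 0}]}}

```text
t: 15.42
eef_pos: [0.4686, 0.0623, 0.2498]
tool_rot: [0.0, 1.0, 0.026, -0.0]
contact_force: [-4.7, -0.1, 7.3]
gripper_width: 0.26
grasp_force: 48.9
```

>>> {"fn": "drive_tool", "kwargs": {"increments": [{"claw": 0.01, "dx": 0, "dy": 0, "dz": -0.004, "wx": 0, "wy": 0, "wz": 0}, {"claw": 0.01, "dx": 0, "dy": 0, "dz": -0.004, "wx": 0, "wy": 0, "wz": 0}, {"claw": 0.01, "dx": 0, "dy": 0, "dz": -0.004, "wx": 0, "wy": 0, "wz": 0}, {"claw": 0.01, "dx": 0, "dy": 0, "dz": -0.004, "wx": 0, "wy": 0, "wz": 0}, {"claw": 0.01, "dx": 0, "dy": 0, "dz": -0.004, "wx": 0, "wy": 0, "wz": 0}, {"claw": 0.01, "dx": 0, "dy": 0, "dz": -0.004, "wx": 0, "wy": 0, "wz": 0}, {"claw": 0.01, "dx": 0, "dy": 0, "dz": 0, "wx": 0, "wy": 0, "wz": 0}, {"claw": 0.01, "dx": 0, "dy": 0, "dz": 0, "wx": 0, "wy": 0, "wz": 0}]}}

```text
t: 16.42
eef_pos: [0.4686, 0.0623, 0.2738]
tool_rot: [0.0, 1.0, 0.026, -0.0]
contact_force: [-4.0, -1.0, 6.3]
gripper_width: 0.264
grasp_force: 48.9
```

>>> {"fn": "drive_tool", "kwargs": {"increments": [{"claw": 0.01, "dx": 0, "dy": 0, "dz": -0.004, "wx": 0, "wy": 0, "wz": 0}, {"claw": 0.01, "dx": 0, "dy": 0, "dz": -0.004, "wx": 0, "wy": 0, "wz": 0}, {"claw": 0.01, "dx": 0, "dy": 0, "dz": -0.004, "wx": 0, "wy": 0, "wz": 0}, {"claw": 0.01, "dx": 0, "dy": 0, "dz": -0.004, "wx": 0, "wy": 0, "wz": 0}, {"claw": 0.01, "dx": 0, "dy": 0, "dz": -0.004, "wx": 0, "wy": 0, "wz": 0}, {"claw": 0.01, "dx": 0, "dy": 0, "dz": -0.004, "wx": 0, "wy": 0, "wz": 0}, {"claw": 0.01, "dx": 0, "dy": 0, "dz": -0.004, "wx": 0, "wy": 0, "wz": 0}, {"claw": 0.01, "dx": 0, "dy": 0, "dz": -0.004, "wx": 0, "wy": 0, "wz": 0}, {"claw": 0.01, "dx": 0, "dy": 0, "dz": 0, "wx": 0, "wy": 0, "wz": 0}, {"claw": 0.01, "dx": 0, "dy": 0, "dz": 0, "wx": 0, "wy": 0, "wz": 0}]}}

```text
t: 17.68
eef_pos: [0.4686, 0.062, 0.3054]
tool_rot: [0.0, 1.0, 0.026, -0.0]
contact_force: [-5.5, 0.8, 5.5]
gripper_width: 0.26
grasp_force: 48.7
```

>>> {"fn": "drive_tool", "kwargs": {"increments": [{"claw": 0.01, "dx": 0, "dy": 0, "dz": -0.004, "wx": 0, "wy": 0, "wz": 0}, {"claw": 0.01, "dx": 0, "dy": 0, "dz": -0.005, "wx": 0, "wy": 0, "wz": 0}, {"claw": 0.01, "dx": 0, "dy": 0, "dz": -0.005, "wx": 0, "wy": 0, "wz": 0}, {"claw": 0.01, "dx": 0, "dy": 0, "dz": -0.005, "wx": 0, "wy": 0, "wz": 0}, {"claw": 0.01, "dx": 0, "dy": 0, "dz": -0.005, "wx": 0, "wy": 0, "wz": 0}, {"claw": 0.01, "dx": 0, "dy": 0, "dz": -0.005, "wx": 0, "wy": 0, "wz": 0}, {"claw": 0.01, "dx": 0, "dy": 0, "dz": -0.005, "wx": 0, "wy": 0, "wz": 0}, {"claw": 0.01, "dx": 0, "dy": 0, "dz": -0.002, "wx": 0, "wy": 0, "wz": 0}, {"claw": 0.01, "dx": 0, "dy": 0, "dz": -0.002, "wx": 0, "wy": 0, "wz": 0}, {"claw": 0.01, "dx": 0, "dy": 0, "dz": 0, "wx": 0, "wy": 0, "wz": 0}, {"claw": 0.01, "dx": 0, "dy": 0, "dz": 0, "wx": 0, "wy": 0, "wz": 0}]}}

```text
t: 19.05
eef_pos: [0.4686, 0.062, 0.3435]
tool_rot: [0.0, 1.0, 0.026, -0.0]
contact_force: [-6.0, -0.5, 4.2]
gripper_width: 0.264
grasp_force: 48.7
```

>>> {"fn": "drive_tool", "kwargs": {"increments": [{"claw": 0.01, "dx": 0, "dy": 0, "dz": -0.001, "wx": 0, "wy": 0, "wz": 0}, {"claw": 0.01, "dx": 0, "dy": 0, "dz": -0.001, "wx": 0, "wy": 0, "wz": 0}, {"claw": 0.01, "dx": 0, "dy": 0, "dz": -0.001, "wx": 0, "wy": 0, "wz": 0}, {"claw": 0.01, "dx": 0, "dy": 0, "dz": 0, "wx": 0, "wy": 0, "wz": 0}, {"claw": 0.01, "dx": 0, "dy": 0, "dz": 0, "wx": 0, "wy": 0, "wz": 0}, {"claw": 0.01, "dx": 0, "dy": 0, "dz": 0, "wx": 0, "wy": 0, "wz": 0}]}}

```text
t: 19.8
eef_pos: [0.4686, 0.062, 0.3465]
tool_rot: [0.0, 1.0, 0.026, -0.0]
contact_force: [-5.9, -0.1, 4.2]
gripper_width: 0.269
grasp_force: 48.7
```

>>> {"fn": "drive_tool", "kwargs": {"increments": [{"claw": 0.01, "dx": 0, "dy": 0, "dz": -0.001, "wx": 0, "wy": 0, "wz": 0}, {"claw": 0.01, "dx": 0, "dy": 0, "dz": -0.0005, "wx": 0, "wy": 0, "wz": 0}, {"claw": 0.01, "dx": 0, "dy": 0, "dz": 0, "wx": 0, "wy": 0, "wz": 0}, {"claw": 0.01, "dx": 0, "dy": 0, "dz": 0, "wx": 0, "wy": 0, "wz": 0}]}}

```text
t: 20.3
eef_pos: [0.4686, 0.0619, 0.3473]
tool_rot: [0.0, 1.0, 0.026, -0.001]
contact_force: [-4.1, -0.6, -2.8]
gripper_width: 0.261
grasp_force: 49.0
```

>>> {"fn": "drive_tool", "kwargs": {"increments": [{"claw": 0.01, "dx": 0, "dy": 0, "dz": -0.001, "wx": 0, "wy": 0, "wz": 0}, {"claw": 0.01, "dx": 0, "dy": 0, "dz": 0, "wx": 0, "wy": 0, "wz": 0}, {"claw": 0.01, "dx": 0, "dy": 0, "dz": 0, "wx": 0, "wy": 0, "wz": 0}]}}

```text
t: 20.68
eef_pos: [0.4686, 0.0618, 0.3475]
tool_rot: [0.0, 1.0, 0.026, -0.001]
contact_force: [1.2, 1.4, -17.8]
gripper_width: 0.262
grasp_force: 49.7
```

On the top stop. I'll relax the upward pull, let it settle, then open gently.

>>> {"fn": "drive_tool", "kwargs": {"newtons": 20, "increments": [{"claw": 0.01, "dx": 0, "dy": 0, "dz": 0.001, "wx": 0, "wy": 0, "wz": 0}, {"claw": 0.01, "dx": 0, "dy": 0, "dz": 0, "wx": 0, "wy": 0, "wz": 0}, {"claw": 0.01, "dx": 0, "dy": 0, "dz": 0, "wx": 0, "wy": 0, "wz": 0}, {"claw": 0.01, "dx": 0, "dy": 0, "dz": 0, "wx": 0, "wy": 0, "wz": 0}, {"claw": 0.01, "dx": 0, "dy": 0, "dz": 0, "wx": 0, "wy": 0, "wz": 0}, {"claw": 0.01, "dx": 0, "dy": 0, "dz": 0, "wx": 0, "wy": 0, "wz": 0}]}}

```text
t: 21.42
eef_pos: [0.4686, 0.062, 0.3475]
tool_rot: [0.0, 1.0, 0.026, -0.0]
contact_force: [-3.5, -1.2, -15.1]
gripper_width: 0.264
grasp_force: 49.7
```

```bash
python3 look.py s7 300 175
```

```text
21.425 [0.4686 0.062  0.3475] [ -3.45  -1.16 -15.14] [-0.25  0.55  0.1 ]
```

View pics/s7.png

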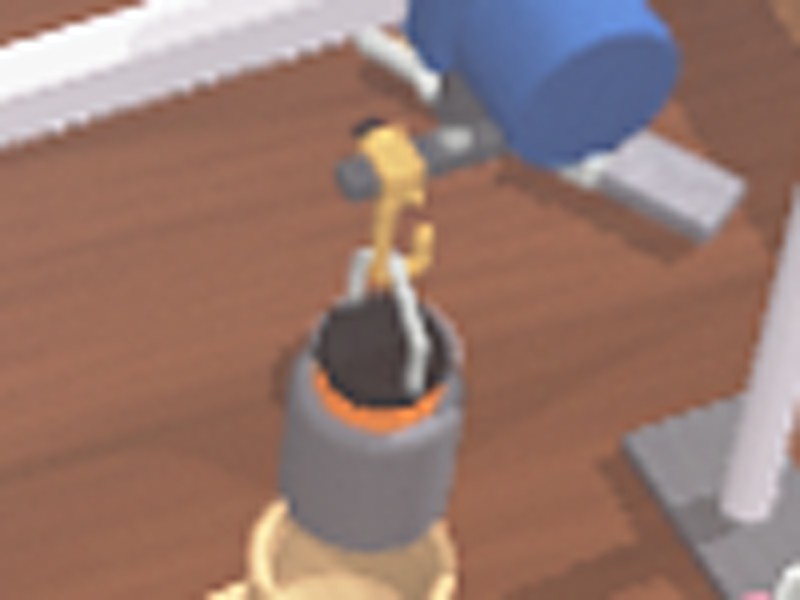

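The polisher hangs on the hook, clear above the dock (foot underside at about crop (370,545), dock rim at about (350,530–560) behind and below). I still need to relieve the upward preload.

>>> {"fn": "drive_tool", "kwargs": {"increments": [{"claw": 0.01, "dx": 0, "dy": 0, "dz": 0.0005, "wx": 0, "wy": 0, "wz": 0}, {"claw": 0.01, "dx": 0, "dy": 0, "dz": 0, "wx": 0, "wy": 0, "wz": 0}, {"claw": 0.01, "dx": 0, "dy": 0, "dz": 0, "wx": 0, "wy": 0, "wz": 0}, {"claw": 0.01, "dx": 0, "dy": 0, "dz": 0, "wx": 0, "wy": 0, "wz": 0}]}}

```text
t: 21.98
eef_pos: [0.4686, 0.0622, 0.3475]
tool_rot: [0.0, 1.0, 0.026, -0.0]
contact_force: [-5.7, -0.9, -12.6]
gripper_width: 0.262
grasp_force: 50.0
```

>>> {"fn": "drive_tool", "kwargs": {"increments": [{"claw": 0.01, "dx": 0, "dy": 0, "dz": 0.001, "wx": 0, "wy": 0, "wz": 0}, {"claw": 0.01, "dx": 0, "dy": 0, "dz": 0, "wx": 0, "wy": 0, "wz": 0}, {"claw": 0.01, "dx": 0, "dy": 0, "dz": 0, "wx": 0, "wy": 0, "wz": 0}, {"claw": 0.01, "dx": 0, "dy": 0, "dz": 0, "wx": 0, "wy": 0, "wz": 0}]}}

```text
t: 22.48
eef_pos: [0.4686, 0.0624, 0.3474]
tool_rot: [0.0, 1.0, 0.026, 0.0]
contact_force: [-8.0, -0.6, -5.8]
gripper_width: 0.259
grasp_force: 50.8
```

>>> {"fn": "drive_tool", "kwargs": {"increments": [{"claw": 0.01, "dx": 0, "dy": 0, "dz": 0.0006, "wx": 0, "wy": 0, "wz": 0}, {"claw": 0.01, "dx": 0, "dy": 0, "dz": 0, "wx": 0, "wy": 0, "wz": 0}, {"claw": 0.022, "dx": 0, "dy": 0, "dz": 0, "wx": 0, "wy": 0, "wz": 0}, {"claw": 0.023, "dx": 0, "dy": 0, "dz": 0, "wx": 0, "wy": 0, "wz": 0}, {"claw": 0.025, "dx": 0, "dy": 0, "dz": 0, "wx": 0, "wy": 0, "wz": 0}, {"claw": 0.028, "dx": 0, "dy": 0, "dz": 0, "wx": 0, "wy": 0, "wz": 0}, {"claw": 0.032, "dx": 0, "dy": 0, "dz": 0, "wx": 0, "wy": 0, "wz": 0}, {"claw": 0.038, "dx": 0, "dy": 0, "dz": 0, "wx": 0, "wy": 0, "wz": 0}, {"claw": 0.045, "dx": 0, "dy": 0, "dz": 0, "wx": 0, "wy": 0, "wz": 0}, {"claw": 0.055, "dx": 0, "dy": 0, "dz": 0, "wx": 0, "wy": 0, "wz": 0}, {"claw": 0.065, "dx": 0, "dy": 0, "dz": 0, "wx": 0, "wy": 0, "wz": 0}, {"claw": 0.065, "dx": 0, "dy": 0, "dz": 0, "wx": 0, "wy": 0, "wz": 0}]}}

```text
t: 23.98
eef_pos: [0.4689, 0.0621, 0.3457]
tool_rot: [0.0, 1.0, 0.026, -0.0]
contact_force: [0.2, 0.7, 0.4]
gripper_width: 0.759
grasp_force: 0.0
```

Released, with forces near zero. Now straight up and clear, then time for the load to settle.

>>> {"fn": "drive_tool", "kwargs": {"increments": [{"claw": 0.065, "dx": 0, "dy": 0, "dz": -0.01, "wx": 0, "wy": 0, "wz": 0}, {"claw": 0.065, "dx": 0, "dy": 0, "dz": -0.02, "wx": 0, "wy": 0, "wz": 0}, {"claw": 0.065, "dx": 0, "dy": 0, "dz": -0.03, "wx": 0, "wy": 0, "wz": 0}, {"claw": 0.065, "dx": 0, "dy": 0, "dz": -0.03, "wx": 0, "wy": 0, "wz": 0}, {"claw": 0.065, "dx": 0, "dy": 0, "dz": -0.02, "wx": 0, "wy": 0, "wz": 0}, {"claw": 0.065, "dx": 0, "dy": 0, "dz": 0, "wx": 0, "wy": 0, "wz": 0}, {"claw": 0.065, "dx": 0, "dy": 0, "dz": 0, "wx": 0, "wy": 0, "wz": 0}, {"claw": 0.065, "dx": 0, "dy": 0, "dz": 0, "wx": 0, "wy": 0, "wz": 0}, {"claw": 0.065, "dx": 0, "dy": 0, "dz": 0, "wx": 0, "wy": 0, "wz": 0}, {"claw": 0.065, "dx": 0, "dy": 0, "dz": 0, "wx": 0, "wy": 0, "wz": 0}, {"claw": 0.065, "dx": 0, "dy": 0, "dz": 0, "wx": 0, "wy": 0, "wz": 0}, {"claw": 0.065, "dx": 0, "dy": 0, "dz": 0, "wx": 0, "wy": 0, "wz": 0}, {"claw": 0.065, "dx": 0, "dy": 0, "dz": 0, "wx": 0, "wy": 0, "wz": 0}, {"claw": 0.065, "dx": 0, "dy": 0, "dz": 0, "wx": 0, "wy": 0, "wz": 0}, {"claw": 0.065, "dx": 0, "dy": 0, "dz": 0, "wx": 0, "wy": 0, "wz": 0}, {"claw": 0.065, "dx": 0, "dy": 0, "dz": 0, "wx": 0, "wy": 0, "wz": 0}, {"claw": 0.065, "dx": 0, "dy": 0, "dz": 0, "wx": 0, "wy": 0, "wz": 0}, {"claw": 0.065, "dx": 0, "dy": 0, "dz": 0, "wx": 0, "wy": 0, "wz": 0}, {"claw": 0.065, "dx": 0, "dy": 0, "dz": 0, "wx": 0, "wy": 0, "wz": 0}, {"claw": 0.065, "dx": 0, "dy": 0, "dz": 0, "wx": 0, "wy": 0, "wz": 0}]}}

```text
t: 26.48
eef_pos: [0.4689, 0.0621, 0.4557]
tool_rot: [0.0, 1.0, 0.026, -0.0]
contact_force: [-0.7, 0.5, 0.3]
gripper_width: 0.759
grasp_force: 0.0
```

```bash
python3 - <<'E'
from h import *
S=np.load("s7.npz")["p"];pr=None
for i in range(10):
    p,d=read_camera("scene")
    c=p[190:260,325:380].astype(int)
    if pr is not None and i%2: print(np.abs(c-pr).max(),end=" ")
    if i==0: f=c
    pr=c
print("first-last",np.abs(c-f).max(),"vs s7",np.abs(c-S[190:260,325:380].astype(int)).mean(),get_obs()["contact_force"],get_obs()["t"])
E
```

```text
4 4 5 4 4 first-last 4 vs s7 1.4006926406926408 [ 0.03664045 -0.09088697  0.0151712 ] 26.975
```

The polisher is hanging still (frame differences are at noise level), on the hook as before, and the robot is clear.

```bash
python3 -c "from station import *; print(hand_in())"
```

```text
the job is handed in; nothing more can be done
None
```

The polisher was lifted out of the dock and hangs still from the hook with the balancer on its top stop; the robot is clear, and the job was handed in at about 27 s (the hand-in returned no verdict).

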